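# Lock a centrifuge bucket's lid and lift it out of the loading stand, level

### The arm

A 6-joint arm with a two-finger parallel gripper is mounted at the origin on the work surface. World frame = base frame: x ahead of the robot, y to its left, z up, the work surface at z = 0. Lengths are in m, angles in rad, forces in N, time in s.
With the tool pointing down it reaches from about 0.375 to 0.825 m from the base axis. Payload 5.5 kg.
Tool frame: the origin (TCP) lies midway between the tips of the shut fingers; the grasp point (between the pads) lies robot.grasp_offset behind it (robot.grasp_offset is the distance from the TCP to the grasp point, in m); z points along the fingers, y is the line along which they close (so a half turn about z gives the same grasp; the last joint's range is limited). The gripper opens to 85 mm and grips with 20 to 120 N. Pads are 22 mm wide; open, the fingers measure 114 mm over their backs; the gripper's body (76 mm by 85 mm) begins 54 mm behind the grasp point. The pads swing forward as they close: fully open they stand 13 mm farther back than shut.
Start: joints at [1.199, 0.314, -0.047, 1.21, 0, 1.571], TCP at [0.218, 0.559, 0.231] pointing down, gripper open.
Joint ranges: [-2.67, 2.67], [-0.69, 1.73], [-1.03, 1.25], [-2.08, 2.16], [-1.42, 1.45], [-3.14, 3.14]. Speed limits (rad/s): [2.39, 2.39, 3.01, 3.14, 3.14, 3.14].

### API

Orientations are given as a unit quaternion [x, y, z, w].
In Python, from station import robot gives the robot as it stands.
- The arm moves only by the shell command python3 drive.py 'ROWS' [OPENING] [FORCE]. ROWS is a JSON list of rows, 1 to 8 of them, each an object with the fields sx, sy, sz (the shift in m), turn (a turn about the tool's z in rad); a field left out counts as zero; each row is the pose to reach, as a shift and turn from the pose commanded when the command began, along the tool's axes at that moment; what a row does not reach only later rows make up. A row lasts 1/10 s, in which the tool goes at most 0.05 m and 0.15 rad, less where a joint would pass 70% of its speed; a pose out of reach is approached as far as the arm can. OPENING is the opening from 0.0 (shut) to 1.0 (fully open), set as the command begins (- or left out keeps the last). The fingers move at their own pace and stop on an object; FORCE is the grip in N (left out, the last holds). Time passes only in rows, so rows that do not move let the fingers close. It prints the time, the measured TCP pose, the force, the opening and the grip force at its end. Input that does not fit is refused with a message, and nothing moves.
- robot.observe(): the state, without advancing time (a new reading comes with each control period).
- robot.get_image(name): name is "scene" or "top"; returns a dict with "pixels" (384x512x3 uint8, blue, green, red), "range_z" (384x512 float32, m along the optical axis (not along the pixel's ray), 0 where there is no reading), "vfov" (degrees; the focal length in pixels is half the picture's height over the tangent of half this angle, whatever the lens; pixels are square), "cx", "cy" (the principal point, pixels), "k1" (the pictures are not rectified: a ray, as slopes to the right and down, at radius r is drawn at 1 + k1 r^2 times it, then the intrinsics apply), "view" (4x4, takes a point from world to camera coordinates). Camera axes: x right, y down, z forward; pixel columns grow to the right and rows downward; lengths in m; the calibration is good to about 2 mm. A picture is of the moment at which its call begins.
- robot.finish_job(): hands the job in; it is judged then, once.
The state is a dict: "clock": time; "qpos": joint angles; "qvel": joint speeds; "joint_torque": joint torques, N m; "ee_pos": TCP position; "eef_rot": TCP orientation; "force": force on the tool from outside, world axes, zero at the start; "torque": the same for the moment, N m; "gripper_width": opening from 0.0 (shut) to 1.0 (fully open); "grip_force": force on a finger pad.
Only numpy, scipy, OpenCV 4.12 (cv2) and the standard library are available. Lean on these libraries where they do the work, as an engineer would, in place of code of your own. Each camera call takes 0.05 s, during which the arm holds its last target. There are 200 camera calls.

### The job

With the lidded centrifuge bucket still seated in the loading stand, turn its lock ring clockwise (seen from above) by the grip bar until it comes to its stop, where the bar lies in line with the bucket's two side pins. Then lift the bucket by that bar up out of its well and finish holding it level and still in the air above the stand, its underside at least 3 cm above the stand's walls: the program ends while holding, so do not put it down or let go. Never lift it before the ring is locked, do not tip it, and leave the open bucket, the tube rack, the bottle and the beaker where they are.

Things in the scene. Friction and masses are not known exactly. Their poses are not given: they have to be found in the camera images.
- bucket: lidded centrifuge bucket: aluminium cup 94 mm tall, 68 mm across (78 at its top flange), 0.35 to 0.6 kg, with a clear lid and a grey lock ring (74 mm across, top 107 mm above the underside). Two steel side pins, 14 mm thick, along its own +x and -x, tips 49.5 mm out, 60 mm up. Loose; starts seated in a well, where its pins let it turn only about 4 degrees. Origin: centre of underside, z up
- grip_bar (a point): middle of the straight black grip bar that crosses the lock ring and is one piece with it: 66 mm long, 12 mm thick, from the ring up to 135 mm above the bucket's underside. The point is on the bucket's axis at the bar's top, 28 mm above the ring's top; its x runs along the bar, z up. Turn the ring and lift the bucket by this bar
- lock_ring (a joint): angle of the lock ring (rad): grows as the ring turns clockwise seen from above. 1.2 is the locked stop, with the bar in line with the two side pins; it starts anywhere from 0 to 0.6. It turns stiffly (about 0.08 N m of friction) and stays where it is left
- stand: white plastic loading stand, fixed to the bench, 106 x 246 mm (its x, y), walls 72 mm high, two square wells along its y with a closed bridge between, floors 8 mm above the bench. A seated bucket's x lies along the stand's x, its pins in U-notches 18 mm wide in the walls facing -x and +x. Origin: centre of the underside; z up
- well_left (a point): centre of the floor of the well on the stand's +y side, 8 mm above the bench, 77.5 mm from the stand's middle
- well_right (a point): centre of the floor of the well on the stand's -y side, 8 mm above the bench, 77.5 mm from the stand's middle
- open_bucket: an equal bucket without lid or ring, with four capped tubes standing in it (tops 115 mm above its underside), seated in the other well; leave it alone. Origin: centre of the underside
- tube_rack: tube rack, two teal trays between white end frames, 202 x 92 x 85 mm with its glass tubes, to the left (+y) of the stand; leave it alone. Origin: centre of the underside, long side along its x
- reagent_bottle: white square plastic bottle 62 x 62 mm, 119 mm tall with its round cap, beyond the stand; leave it alone. Origin: centre of the underside
- beaker: small glass beaker 60 mm across, 70 mm tall, beyond the stand; leave it alone. Origin: centre of the underside

How it is judged:
On the way, in this order (a step that is already met when the one before it is completed fails the run):
1. the lock ring is turned to its stop while the bucket is seated in its well (value of joint lock_ring above 1.1 rad and z of bucket in the frame of stand below 0.018 m), for 0.2 s.
2. the locked bucket is held by the fingers, its underside about 3 cm above the stand's walls (value of joint lock_ring above 1.1 rad and z of bucket in the frame of stand above 0.1 m and contact force between the fingers and bucket above 1 N), for 0.2 s.
At the end, for the whole second after the job is handed in: for the last second the fingers alone carry the bucket over the stand (7 cm in x, 14 cm in y of its middle), underside 28 mm or more above the walls, tilt under 5 degrees, under 2 cm/s and 0.15 rad/s, ring within 0.1 rad of its stop; open bucket (upright), rack, bottle, beaker within 2 cm (all of step 2 and x of bucket in the frame of stand between -0.07 and 0.07 m and y of bucket in the frame of stand between -0.14 and 0.14 m and angle between bucket's own z axis and vertical below 0.09 rad and linear speed of bucket below 0.02 m/s and angular speed of bucket below 0.15 rad/s and contact force between bucket and stand below 0.1 N and contact force between bucket and open_bucket below 0.1 N and contact force between bucket and tube_rack below 0.1 N and contact force between bucket and reagent_bottle below 0.1 N and contact force between bucket and beaker below 0.1 N and distance of each of open_bucket, tube_rack, reagent_bottle, beaker from where it was at the start of the episode below 0.02 m and angle between open_bucket's own z axis and vertical below 0.15 rad); the arm keeps its last pose, push and grip.
It fails at once if the bucket is lifted more than 15 mm off its well's floor before the ring is locked (0.15 rad short of the stop or more) (z of bucket in the frame of stand above 0.023 m and value of joint lock_ring below 1.05 rad).
It fails at once if the bucket is tipped more than 20 degrees (angle between bucket's own z axis and vertical above 0.35 rad).
It fails at once if the open bucket, rack, bottle or beaker is shifted more than 3 cm (distance of any of open_bucket, tube_rack, reagent_bottle, beaker from where it was at the start of the episode above 0.03 m).
It also fails if it takes over 40 s, if anything falls off the work surface, if the arm or the gripper's body presses on something with over 40 N, if the wrist force passes 120 N, or if a joint passes its speed limit or range.

## Working session

There is one attempt and no reset: what is moved stays moved. The work goes in short steps, Python scripts to look and compute and a shell command to move; the robot and the scene stay as the last step left them, time stands still between calls to the robot, and variables do not carry over. Pictures are saved under pics/ and viewed, at most 10 in all, crops included, and the job is handed in when it is done.

```bash
ls; mkdir -p pics
cat > h.py <<'E'
import numpy as np, cv2
from station import robot
def K(im):
    f=im["pixels"].shape[0]/2/np.tan(np.radians(im["vfov"])/2); return f
def cloud(im):
    h,w=im["range_z"].shape; f=K(im)
    u,v=np.meshgrid(np.arange(w),np.arange(h))
    C=np.array([[f,0,im["cx"]],[0,f,im["cy"]],[0,0,1]])
    p=cv2.undistortPoints(np.stack([u,v],-1).reshape(-1,1,2).astype(np.float64),C,np.array([im["k1"],0,0,0.]))[:,0]
    z=im["range_z"].reshape(-1); P=np.c_[p*z[:,None],z,np.ones(len(z))]
    W=(np.linalg.inv(im["view"])@P.T).T[:,:3]; W[z==0]=np.nan
    return W.reshape(h,w,3)
E
python3 - <<'E'
from h import *
for n in("top","scene"):
    im=robot.get_image(n); np.savez(n+".npz",**im); cv2.imwrite(f"pics/{n}0.png",cv2.resize(im["pixels"],(768,576)))
    print(n,im["vfov"],im["k1"],np.linalg.inv(im["view"]).round(3))
print(robot.grasp_offset, robot.observe())
E
```

```text
drive.py
pics
station.py
top 48.920477366929006 -0.10282816647682874 [[-0.019 -0.997  0.074  0.529]
 [-1.     0.019 -0.004  0.142]
 [ 0.003 -0.074 -0.997  1.171]
 [ 0.     0.     0.     1.   ]]
scene 57.98852568785087 -0.09412834650390221 [[ 0.863  0.373 -0.34   0.868]
 [ 0.505 -0.638  0.582 -0.347]
 [ 0.    -0.674 -0.739  0.702]
 [ 0.     0.     0.     1.   ]]
0.0187 {'clock': 0.1, 'qpos': array([ 1.19903890e+00,  3.14181492e-01, -4.79598483e-02,  1.21024226e+00,
       -5.62508877e-06,  1.57080850e+00]), 'qvel': array([-0.00031789, -0.00067029,  0.00293033,  0.00015371, -0.00070488,
       -0.00025874]), 'joint_torque': array([-8.33130275e-05, -5.40766954e+01,  3.40540838e+01,  1.11866809e-02,
        1.89546802e-05, -1.43584451e-07]), 'ee_pos': array([0.21776074, 0.5585185 , 0.23051355]), 'eef_rot': array([ 1.84816102e-01,  9.82772801e-01, -7.80486795e-04, -1.43903377e-04]), 'force': array([0.16869804, 0.60520842, 0.24211463]), 'torque': array([-0.02507129, -0.00258301,  0.00597368]), 'grip_force': 0.0, 'gripper_width': 1.0044673529509942}
```

View pics/top0.png

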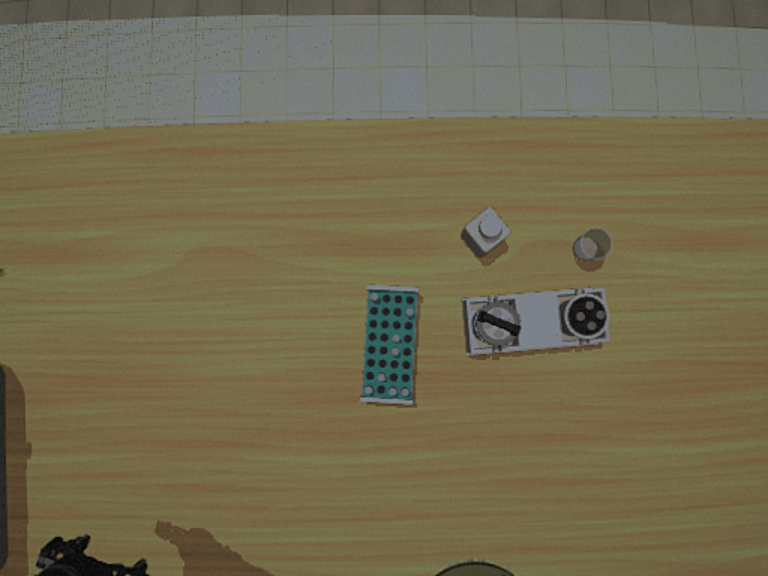

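View pics/scene0.png

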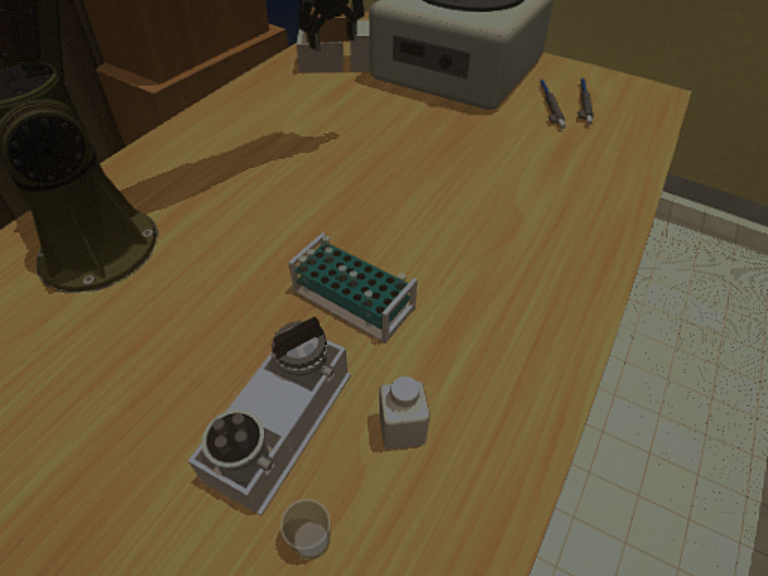

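The top view (1.5x) shows the lidded bucket at about (497,323) with its black bar running from (476,312) to (520,333). The open bucket is at (585,316), the stand covers (463–609, 290–355), the rack is at (390,345), the bottle at (487,232) and the beaker at (592,246). In the scene view the bar is near (299,337).

Run:
```python
from h import *
for n,(u0,u1,v0,v1) in {"top":(305,355,190,240),"scene":(175,225,205,255)}.items():
    im=dict(np.load(n+".npz")); W=cloud(im); S=W[v0:v1,u0:u1].reshape(-1,3); px=im["pixels"][v0:v1,u0:u1].reshape(-1,3).max(1)
    b=S[(S[:,2]>.135)&(S[:,2]<.155)&(px<70)]
    c=cv2.minAreaRect((b[:,:2]*1000).astype(np.float32)); print(n,"bar",len(b),c,cv2.boxPoints(c).round(0).tolist(),np.median(b[:,2]))
    r=S[(S[:,2]>.108)&(S[:,2]<.122)]; print(" ring",len(r),cv2.minEnclosingCircle((r[:,:2]*1000).astype(np.float32)))
    A=W.reshape(-1,3); m=(A[:,2]>.064)&(A[:,2]<.077)&(A[:,0]>.38)&(A[:,0]<.65)&(A[:,1]<.1+.0)&(A[:,1]>-.26)
    s=A[m]; c=cv2.minAreaRect((s[:,:2]*1000).astype(np.float32)); print(" stand",len(s),c,cv2.boxPoints(c).round(0).tolist())
im=dict(np.load("top.npz")); cv2.imwrite("pics/crop.png",cv2.resize(im["pixels"][180:250,300:415],None,fx=6.5,fy=6.5,interpolation=cv2.INTER_CUBIC))
```

```text
top bar 136 ((552.6962280273438, -37.00040054321289), (65.53219604492188, 12.11624813079834), 65.68858337402344) [[534.0, -64.0], [545.0, -69.0], [572.0, -10.0], [561.0, -5.0]] 0.1416857348005156
 ring 551 ((552.882080078125, -37.23234558105469), 38.35153579711914)
 stand 1465 ((558.9186401367188, -70.57394409179688), (339.1582336425781, 109.75300598144531), 88.99949645996094) [[501.0, -239.0], [611.0, -241.0], [617.0, 98.0], [507.0, 100.0]]
scene bar 209 ((552.6444702148438, -37.84751892089844), (66.20572662353516, 12.970586776733398), 65.96282958984375) [[533.0, -65.0], [545.0, -71.0], [572.0, -10.0], [560.0, -5.0]] 0.1415252595881712
 ring 583 ((551.5988159179688, -37.89152526855469), 39.54939270019531)
 stand 2341 ((560.2551879882812, -70.12493896484375), (342.1278381347656, 110.67037963867188), 88.74752807617188) [[501.0, -240.0], [612.0, -242.0], [619.0, 100.0], [509.0, 102.0]]
```

View pics/crop.png

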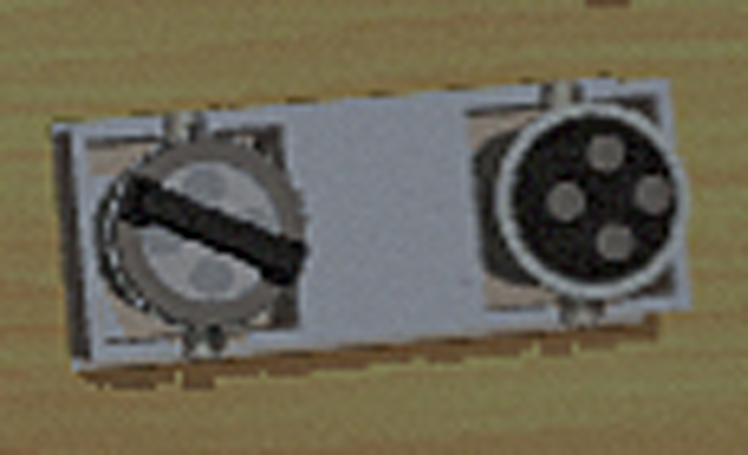

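The crop shows the bar from (130,195) to (295,265), pin stubs at (185,125) and (205,340), and the stand's top edge from (55,125) to (668,80). That puts the stand's yaw at a few degrees, so the ring has about 1.08 rad left to turn.

```bash
cat >> h.py <<'E'
from scipy.spatial.transform import Rotation as R
def go(p,ang):  # tool-frame shift and turn to TCP p, closing line at ang deg, tool down
    o=robot.observe(); r=R.from_quat(o["eef_rot"]); a=np.radians(ang)
    y=np.array([np.cos(a),np.sin(a),0]); z=np.array([0,0,-1.]); T=R.from_matrix(np.c_[np.cross(y,z),y,z])
    print("t",o["clock"],"shift",r.inv().apply(np.array(p)-o["ee_pos"]).round(4),"rotvec",(r.inv()*T).as_rotvec().round(4),"q6",o["qpos"][5].round(3),"F",o["force"].round(2),"M",o["torque"].round(3),"w",round(o["gripper_width"],3),"gf",round(o["grip_force"],1),"ee",o["ee_pos"].round(4))
E
python3 - <<'E'
from h import *
for n in("top","scene"):
    W=cloud(dict(np.load(n+".npz"))).reshape(-1,3)
    s=W[(W[:,2]>.066)&(W[:,2]<.077)&(W[:,0]>.45)&(W[:,0]<.64)&(W[:,1]<.02)&(W[:,1]>-.26)]
    c=cv2.minAreaRect((s[:,:2]*1000).astype(np.float32)); print(n,c)
go([.5527,-.0374,.23],155.7)
E
```

```text
top ((557.9882202148438, -115.1446304321289), (98.24177551269531, 248.3657989501953), 3.579949140548706)
scene ((558.109130859375, -114.40042114257812), (98.27729797363281, 247.1399383544922), 3.556389331817627)
t 0.1 shift [-0.5285 -0.4335  0.0012] rotvec [-1.3000e-03 -1.2000e-03 -1.5185e+00] q6 1.571 F [0.17 0.61 0.24] M [-0.025 -0.003  0.006] w 1.004 gf 0.0 ee [0.2178 0.5585 0.2305]
```

```bash
python3 drive.py '[{"sx": -0.02, "sy": -0.016, "turn": -0.1}, {"sx": -0.055, "sy": -0.045, "turn": -0.24}, {"sx": -0.09, "sy": -0.074, "turn": -0.38}, {"sx": -0.125, "sy": -0.103, "turn": -0.52}, {"sx": -0.16, "sy": -0.132, "turn": -0.66}, {"sx": -0.195, "sy": -0.161, "turn": -0.8}, {"sx": -0.23, "sy": -0.19, "turn": -0.94}, {"sx": -0.265, "sy": -0.217, "turn": -1.08}]' 1.0 80; python3 -c "
from h import *
go([.5527,-.0374,.2],155.7)"
```

```text
clock: 0.9
ee_pos: [0.3832, 0.2645, 0.2311]
eef_rot: [-0.338, 0.941, -0.0, -0.0]
force: [0.8, 0.7, 0.7]
gripper_width: 0.997
grip_force: 0.0
t 0.9 shift [ 0.061  -0.3409  0.0311] rotvec [ 1.000e-04 -4.000e-04 -4.581e-01] q6 -0.084 F [0.84 0.66 0.69] M [ 0.035 -0.066  0.014] w 0.997 gf 0.0 ee [0.3832 0.2645 0.2311]
```

```bash
python3 drive.py '[{"sx": 0.008, "sy": -0.045, "turn": -0.06}, {"sx": 0.016, "sy": -0.09, "turn": -0.12}, {"sx": 0.024, "sy": -0.135, "turn": -0.18}, {"sx": 0.032, "sy": -0.18, "turn": -0.24}, {"sx": 0.04, "sy": -0.225, "turn": -0.3}, {"sx": 0.048, "sy": -0.27, "sz": 0.01, "turn": -0.36}, {"sx": 0.056, "sy": -0.313, "sz": 0.02, "turn": -0.42}, {"sx": 0.061, "sy": -0.341, "sz": 0.03, "turn": -0.458}]';  python3 drive.py '[{}, {}]'; python3 -c "
from h import *
go([.5527,-.0376,.1195],155.7)"
```

```text
clock: 1.7
ee_pos: [0.5517, -0.0394, 0.2006]
eef_rot: [-0.54, 0.842, -0.0, -0.0]
force: [0.1, 0.5, -0.0]
gripper_width: 0.997
grip_force: 0.0
clock: 1.9
ee_pos: [0.5502, -0.037, 0.2005]
eef_rot: [-0.539, 0.842, 0.001, -0.001]
force: [0.4, 1.1, -0.5]
gripper_width: 1.001
grip_force: 0.0
t 1.9 shift [-0.0005 -0.0027  0.081 ] rotvec [ 0.0021 -0.0003 -0.0076] q6 -1.206 F [ 0.4   1.05 -0.54] M [0.029 0.015 0.006] w 1.001 gf 0.0 ee [ 0.5502 -0.037   0.2005]
```

```bash
python3 drive.py '[{"sy": -0.003, "sz": 0.02, "turn": -0.008}, {"sy": -0.003, "sz": 0.045, "turn": -0.008}, {"sy": -0.003, "sz": 0.065, "turn": -0.008}, {"sy": -0.003, "sz": 0.077, "turn": -0.008}, {"sy": -0.003, "sz": 0.081, "turn": -0.008}, {"sy": -0.003, "sz": 0.081, "turn": -0.008}]'
python3 - <<'E'
from h import *
go([.5527,-.0376,.1195],155.7)
im=robot.get_image("scene"); cv2.imwrite("pics/s1.png",cv2.resize(im["pixels"][150:300,100:300],(800,600)))
E
```

```text
clock: 2.5
ee_pos: [0.5534, -0.0373, 0.1205]
eef_rot: [-0.544, 0.839, 0.0, -0.0]
force: [0.6, -0.2, 0.4]
gripper_width: 0.999
grip_force: 0.0
t 2.5 shift [0.0006 0.0005 0.001 ] rotvec [ 0.0003 -0.      0.0031] q6 -1.217 F [ 0.61 -0.23  0.38] M [0.004 0.04  0.019] w 0.999 gf 0.0 ee [ 0.5534 -0.0373  0.1205]
```

View pics/s1.png

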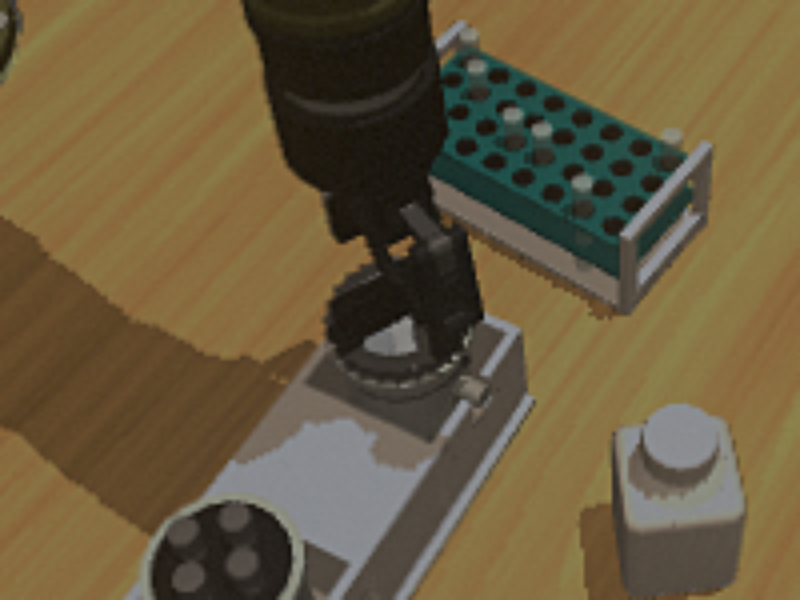

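The open fingers straddle the bar: it runs around (355,300) and the near finger stands at (450,290), clear of it. I'll close now.

```bash
python3 drive.py '[{}, {}, {}, {}, {}, {}, {}, {}]' 0.0 80; python3 -c "
from h import *
go([.5527,-.0376,.1195],155.7)"
```

```text
clock: 3.35
ee_pos: [0.5533, -0.0377, 0.1205]
eef_rot: [-0.543, 0.839, 0.0, -0.0]
force: [-3.3, 1.9, 4.8]
gripper_width: 0.123
grip_force: 78.5
t 3.35 shift [0.0001 0.0006 0.001 ] rotvec [0.0005 0.0002 0.0024] q6 -1.217 F [-3.25  1.93  4.8 ] M [0.376 0.754 0.002] w 0.123 gf 78.5 ee [ 0.5533 -0.0377  0.1205]
```

```bash
python3 drive.py '[{"turn": 0.05}, {"turn": 0.15}, {"turn": 0.25}, {"turn": 0.35}, {"turn": 0.45}, {"turn": 0.55}, {"turn": 0.65}, {"turn": 0.7}]'; python3 -c "
from h import *
go([.5533,-.0377,.1205],93.6)"
```

```text
clock: 4.15
ee_pos: [0.5539, -0.0379, 0.1205]
eef_rot: [-0.221, 0.975, -0.0, 0.0]
force: [-2.3, 0.5, 3.1]
gripper_width: 0.121
grip_force: 78.2
t 4.15 shift [ 0.0004  0.0004 -0.    ] rotvec [-2.000e-04  6.000e-04  3.833e-01] q6 -0.514 F [-2.28  0.48  3.09] M [0.198 0.368 0.066] w 0.121 gf 78.2 ee [ 0.5539 -0.0379  0.1205]
```

```bash
python3 drive.py '[{"turn": 0.05}, {"turn": 0.12}, {"turn": 0.19}, {"turn": 0.25}, {"turn": 0.28}, {"turn": 0.3}, {"turn": 0.3}]'; python3 -c "
from h import *
go([.5533,-.0377,.1205],93.6)"
```

```text
clock: 4.85
ee_pos: [0.5538, -0.038, 0.1205]
eef_rot: [-0.074, 0.997, -0.0, 0.0]
force: [-1.1, 1.3, 4.0]
gripper_width: 0.12
grip_force: 78.3
t 4.85 shift [ 0.0005  0.0003 -0.    ] rotvec [-0.0002  0.0004  0.0861] q6 -0.217 F [-1.08  1.34  4.02] M [ 0.068  0.295 -0.086] w 0.12 gf 78.3 ee [ 0.5538 -0.038   0.1205]
```

```bash
for i in 1 2; do :; done; python3 drive.py '[{"turn": 0.03}, {"turn": 0.06}, {"turn": 0.06}, {"turn": 0.06}]' >/dev/null; python3 -c "
from h import *
go([.5533,-.0377,.1205],93.6)"; python3 drive.py '[{"turn": 0.02}, {"turn": 0.04}, {"turn": 0.04}, {"turn": 0.04}]'>/dev/null; python3 -c "
from h import *
go([.5533,-.0377,.1205],93.6)"
```

```text
t 5.25 shift [ 0.0003  0.0003 -0.0001] rotvec [-0.0001  0.0002  0.0262] q6 -0.157 F [-1.79  1.63  4.31] M [ 0.033  0.302 -0.007] w 0.122 gf 78.3 ee [ 0.5537 -0.0379  0.1204]
t 5.65 shift [ 0.0003  0.0002 -0.0001] rotvec [-0.      0.0001 -0.0139] q6 -0.117 F [-0.77  0.75  5.19] M [ 0.016  0.275 -0.01 ] w 0.119 gf 78.4 ee [ 0.5536 -0.0379  0.1204]
```

```bash
python3 drive.py '[{"turn": 0.02}, {"turn": 0.04}, {"turn": 0.04}, {"turn": 0.04}]' >/dev/null; python3 -c "
from h import *
go([.5533,-.0377,.1205],93.6)"; python3 drive.py '[{"turn": 0.02}, {"turn": 0.04}, {"turn": 0.04}, {"turn": 0.04}]'>/dev/null
python3 - <<'E'
from h import *
go([.5533,-.0377,.1205],93.6)
im=robot.get_image("scene"); cv2.imwrite("pics/s2.png",cv2.resize(im["pixels"][190:280,150:270],(800,600),interpolation=cv2.INTER_CUBIC))
E
```

```text
t 6.05 shift [ 0.0003  0.0004 -0.0001] rotvec [-0.0003  0.0002 -0.0543] q6 -0.077 F [-1.28  0.35  5.85] M [-0.134  0.388  0.152] w 0.128 gf 78.5 ee [ 0.5536 -0.0381  0.1204]
t 6.45 shift [ 0.0003  0.0004 -0.0001] rotvec [-0.0007  0.0001 -0.0922] q6 -0.039 F [ 0.19 -0.6   5.17] M [-0.218  0.304  1.053] w 0.123 gf 80.6 ee [ 0.5536 -0.0381  0.1204]
```

View pics/s2.png

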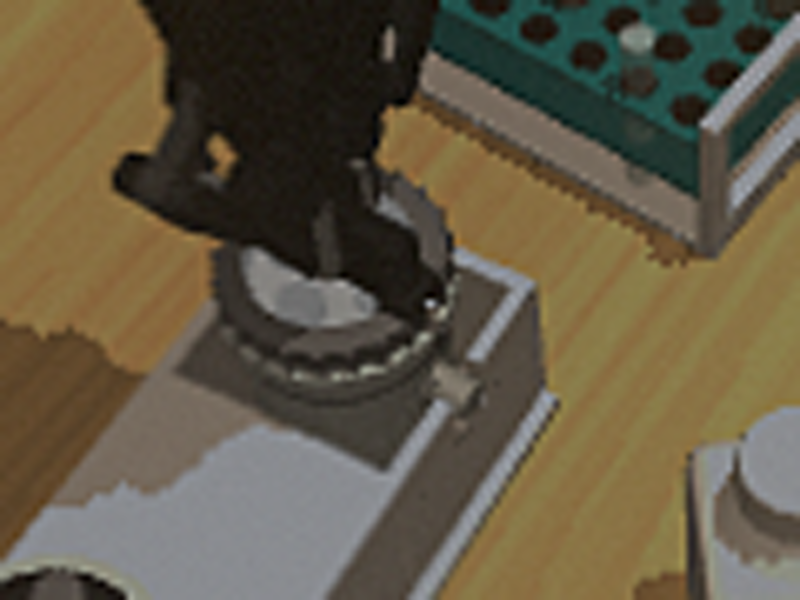

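The moment about z has risen to 1.05 N m, so the ring is at its stop. The picture agrees: the bar (end at 430,300) lies in line with the side pin (460,385). I'll ease the torque off slightly and lift straight up.

```bash
python3 drive.py '[{"turn": -0.015}, {"turn": -0.03}, {"turn": -0.03}, {"sz": -0.003, "turn": -0.03}, {"sz": -0.006, "turn": -0.03}, {"sz": -0.009, "turn": -0.03}, {"sz": -0.012, "turn": -0.03}, {"sz": -0.012, "turn": -0.03}]' - 110; python3 -c "
from h import *
go([.5533,-.0377,.23],93.6)"
```

```text
clock: 7.3
ee_pos: [0.5539, -0.0378, 0.1328]
eef_rot: [0.001, 1.0, 0.0, 0.0]
force: [0.1, 0.4, -3.5]
gripper_width: 0.118
grip_force: 107.9
t 7.3 shift [ 0.0005  0.0001 -0.0972] rotvec [ 0.0002  0.0007 -0.0642] q6 -0.067 F [ 0.14  0.4  -3.54] M [-0.003 -0.003  0.082] w 0.118 gf 107.9 ee [ 0.5539 -0.0378  0.1328]
```

```bash
python3 drive.py '[{"sz": -0.008}, {"sz": -0.02}, {"sz": -0.034}, {"sz": -0.048}, {"sz": -0.062}, {"sz": -0.076}, {"sz": -0.09}, {"sz": -0.098}]' >/dev/null; python3 drive.py '[{}, {}, {}, {}, {}, {}]'
python3 - <<'E'
from h import *
go([.5533,-.0377,.23],93.6)
im=robot.get_image("scene"); W=cloud(im)
cv2.imwrite("pics/s3.png",cv2.resize(im["pixels"][130:280,120:320],(800,600),interpolation=cv2.INTER_CUBIC))
E
```

```text
clock: 8.7
ee_pos: [0.5534, -0.0379, 0.23]
eef_rot: [0.001, 1.0, 0.0, -0.0]
force: [-0.1, 0.1, -4.1]
gripper_width: 0.116
grip_force: 107.9
t 8.7 shift [ 0.0001  0.0002 -0.    ] rotvec [ 0.0001 -0.0006 -0.0639] q6 -0.067 F [-0.11  0.11 -4.12] M [-0.044  0.04   0.   ] w 0.116 gf 107.9 ee [ 0.5534 -0.0379  0.23  ]
```

View pics/s3.png

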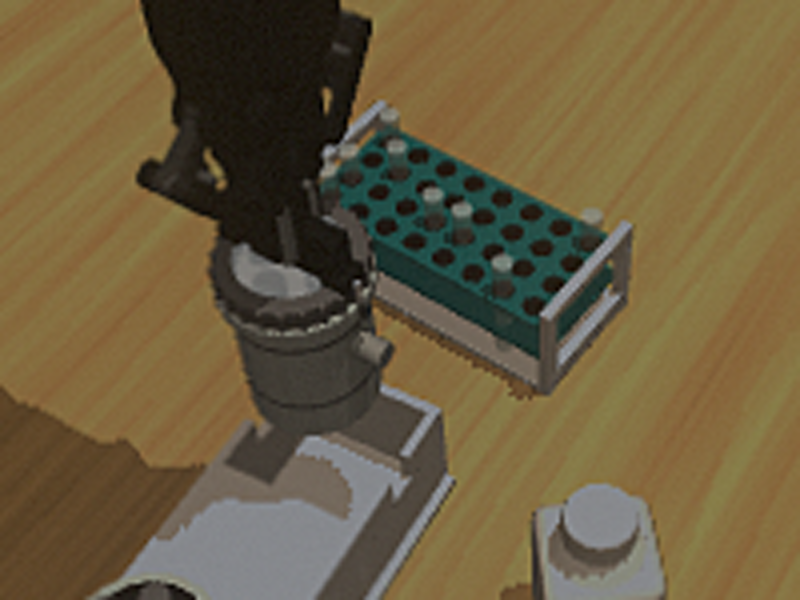

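The bucket hangs level in the air (rim near (295,290), underside near (315,420)), clear of the stand, with the pin at (375,348) in line with the bar. I'll check its height and tilt from the depth data and hand in if they are good.

Run:
```python
from h import *
im=robot.get_image("scene"); W=cloud(im).reshape(-1,3)
s=W[(abs(W[:,0]-.553)<.045)&(abs(W[:,1]+.038)<.045)&(W[:,2]>.1)&(W[:,2]<.235)]
print("low z",np.percentile(s[:,2],[0.5,2]))
r=s[(s[:,2]>.212)&(s[:,2]<.232)&(np.hypot(s[:,0]-.553,s[:,1]+.038)<.037)&(np.hypot(s[:,0]-.553,s[:,1]+.038)>.028)&(s[:,2]>.219)&(s[:,2]<.229)]
c=np.linalg.lstsq(np.c_[r[:,:2]-[.553,-.038],np.ones(len(r))],r[:,2],rcond=None)[0]; print(len(r),"slopes,z",c.round(3))
ok=np.percentile(s[:,2],2)>.105 and np.hypot(*c[:2])<.08
if ok: print(robot.finish_job())
```

```text
low z [0.12368091 0.12639577]
300 slopes,z [-0.012  0.019  0.224]
the job is handed in; nothing more can be done
None
```

I turned the ring clockwise to its stop, then lifted the bucket by its bar. I handed the job in with the bucket held level and still, its underside about 4.5 cm above the stand's walls; the verdict was not shown.

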